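# Shut and secure the gauge-pin case

### The job

One of the two wooden gauge-pin cases on the bench has been left with its lid ajar. Press that lid fully down, and only then turn the case's steel turnbutton a quarter turn until it lies square across the lid, and let go. The other case is already secured: leave its turnbutton as it is.

Things in the scene. Friction and masses are not known exactly. Their poses are not given: they have to be found in the camera images.
- case_pivot (a point): Button pivot on the wooden case with the lid ajar, at the button's underside, 41 mm above the bench. Axes fixed to the case: z up, -x across the lid to its hinge (robot side), y along the front rail. Case fixed, 140 (x) by 170 (y), 40 mm high; its middle is 56 mm to -x, 20 to +y of here. The button sits on the solid front rail: x -16 to +14 mm from here, top 40 mm above the bench.
- case_lid (a joint): Its plywood lid, 108 mm hinge to free edge. Rad: 0 shut, grows as the free edge rises; starts 0.3 to 0.6. Hinge along y, 126 mm to -x of the pivot, 40 mm above the bench. Shut, its top is 40 mm above the bench, x -126 to -18, y -64 to +104 mm from the pivot. Stiff hinge: stays where left; 1 to 3 N down near the free edge moves it to a firm stop at shut.
- case_button (a joint): Its steel turnbutton: flat bar 16 mm wide, top 49 mm above the bench, reaching 50 mm from the pivot, with an upright round peg, 12 mm across, 30 tall (top at 79 mm), 38 mm from the pivot. Rad: 0 peg to +y of the pivot, bar along the rail; grows anticlockwise from above; 1.571 peg to -x, bar square over the lid, firm stop. Starts 0 to 0.25; about 1.5 N at the peg turns it; stays put.
- other_button (a joint): Turnbutton of the second, identical but shut case: it already lies square across its lid (about 1.57 rad, same meaning) and is to be left so.
Mind the look-alikes: they are no part of the job. Leave any pink or red look-alike of the part that bears other_button alone.

How it is judged:
By the outcome, as a careful person would: the job done as asked, in the order asked, and still so for the second after the job is handed in, with the robot touching nothing.
It also fails if it takes over 38 s, if anything falls off the work surface, if the arm or the gripper's body presses on something with over 40 N, if the wrist force passes 120 N, or if a joint passes its speed limit or range.

### The arm

A 6-joint arm with a two-finger parallel gripper is mounted at the origin on the work surface. World frame = base frame: x ahead of the robot, y to its left, z up, the work surface at z = 0. Lengths are in m, angles in degrees, forces in N, time in s.
With the tool pointing down it reaches from about 0.25 to 0.725 m from the base axis. Payload 9.7 kg.
Tool frame: the origin (TCP) lies on the centre line of the jaws, within the pads' length; the fingertips stand 19 mm ahead of it and the grasp point (between the pads) is the TCP (bot.tcp_to_tips is the z of the fingertips in the tool frame, in m); z points along the fingers, y is the line along which they close (so a half turn about z gives the same grasp; the last joint's range is limited). The gripper opens to 85 mm and grips with 20 to 120 N. Pads are 22 mm wide; open, the fingers measure 114 mm over their backs; the gripper's body (76 mm by 85 mm) begins 54 mm behind the grasp point. The pads swing forward as they close: fully open they stand 13 mm farther back than shut.
Start: joints at [-70.073, 4.979, 10.078, 95.1, 0, 90], TCP at [0.187, -0.517, 0.25] pointing down, gripper open.
Joint ranges: [-179.16, 179.16], [-48.56, 103.87], [-65.8, 70.77], [-126.05, 130.52], [-82.76, 87.17], [-180, 180]. Speed limits (degrees/s): [127.2, 127.2, 147.25, 180, 180, 180].

### API

Orientations are given as [roll, pitch, yaw] about the fixed x, y, z axes, in that order (R = Rz(yaw) Ry(pitch) Rx(roll)).
In Python, from workcell import bot gives the robot as it stands. The module is installed in compiled form; this text tells all that it offers.
- The arm moves only by the tool play_rows, never from a script. Its argument "increments" is a list of rows, each an object with "slide": the shift along the tool's x, y, z in mm, a list of three; "angular": the turn, a rotation vector about the tool's x, y, z in degrees, a list of three; "claw": the opening, from -1 (shut) to 1 (fully open). In form: [{"slide": [x, y, z], "angular": [rx, ry, rz], "claw": claw}, ...]. A call has 1 to 8 rows; each row shifts and turns the commanded pose from where the row before left it, along the tool's axes as they then stand; what a row does not reach is not made up. A row lasts 1/10 s, in which the tool goes at most 50 mm and 8.59 degrees, less where a joint would pass 70% of its speed; a pose out of reach is approached as far as the arm can. A call is refused whole if a number of a shift passes 50 or a number of a turn 8.59, either way. A call with a gripper value outside its range is refused whole. The fingers move at their own pace and stop on an object; "squeeze" is the grip in N (left out, the last holds). Time passes only in rows, so rows that do not move let the fingers close. It gives the time, the measured TCP pose, the force, the opening and the grip force at its end, in the units of the state.
- bot.get_obs(): the state, without advancing time (a new reading comes with each control period).
- bot.camera(name): name is "scene" or "top" or "wrist"; returns the picture (420x560x3 uint8, red, green, blue); there is no depth.
- bot.camera_info(name): a dict with "fovy" (degrees; the focal length in pixels is half the picture's height over the tangent of half this angle, whatever the lens; pixels are square), "cx", "cy" (the principal point, pixels), "R" (3x3) and "t" (3): a world point X has camera coordinates R X + t. Camera axes: x right, y down, z forward; pixel columns grow to the right and rows downward; lengths in m; the calibration is good to about 2 mm. The wrist camera is an equidistant fisheye: a pixel r from the principal point sees the ray r / f radians off the axis. A picture is of the moment at which its call begins: read the wrist's pose just before it. camera_info takes no time and is no camera call; for the wrist camera it gives the pose at the moment of the call.
- bot.job_done(): hands the job in; it is judged then, once.
The state is a dict: "time": time; "q": joint angles; "qd": joint speeds; "joint_efforts": joint torques, N m; "ee_pos": TCP position; "tcp_rot": TCP orientation; "wrist_force": force on the tool from outside, world axes, zero at the start; "torque": the same for the moment, N m; "opening": finger opening in m; "grasp_force": force on a finger pad.
Only numpy, scipy, OpenCV 4.12 (cv2) and the standard library are available. Lean on these libraries where they do the work, as an engineer would, in place of code of your own. Each camera call takes 0.05 s, during which the arm holds its last target. There are 200 camera calls.

## Working session

There is one attempt and no reset: what is moved stays moved. The work goes in short steps, Python scripts to look and compute and a tool call to move; the robot and the scene stay as the last step left them, time stands still between calls to the robot, and variables do not carry over. Pictures are saved under pics/ and viewed, at most 10 in all, crops included, and the job is handed in when it is done.

Besides the shell and the picture viewer there is one more tool, called after "Call:" as name(argument=value, ...), one argument or row to a line, values as JSON. play_rows: Moves the arm, as the interface text tells. Its arguments: {"type":"object","properties":{"increments":{"type":"array"},"squeeze":{"type":"number"}},"required":["increments"]}

```bash
mkdir -p pics; python3 - <<'E'
from workcell import bot
import cv2,json,numpy as np
info={}
for n in("scene","top"):
    cv2.imwrite(f"pics/{n}0.png",bot.camera(n)[:,:,::-1])
    i=bot.camera_info(n);info[n]={k:np.asarray(v).tolist() for k,v in i.items() if not isinstance(v,str)}
json.dump(info,open("info.json","w"))
print(info); print(bot.get_obs())
E
```

```text
{'scene': {'fovy': 42.42641161473429, 'cx': 278.71315233147885, 'cy': 212.4054796065692, 'R': [[-0.5185325326219083, 0.8548613217965586, -0.018333933264584268], [0.4904735556661148, 0.2798058869218159, -0.8253147016963495], [-0.7003996743324116, -0.43694483191832895, -0.5643753272910813]], 't': [0.3379561555271193, -0.16449739083355366, 1.553891122618539]}, 'top': {'fovy': 56.470023958660335, 'cx': 276.0820381851124, 'cy': 214.36926760222795, 'R': [[-0.029584969530134786, -0.999533559581531, -0.007575806767293915], [-0.9883388869757627, 0.030384519355267432, -0.14920799400521634], [0.14936858461340627, 0.0030731504720338623, -0.9887768108510457]], 't': [-0.10150248071016423, 0.4525965654923667, 0.8765698989117662]}}
{'time': 0.1, 'q': array([-7.00745178e+01,  5.00632693e+00,  1.00389349e+01,  9.51003886e+01,
       -5.41017686e-04,  9.00009578e+01]), 'qd': array([ 0.02738809, -0.06796067,  0.20401723,  0.02229223, -0.09121493,
       -0.05000801]), 'joint_efforts': array([ 1.41115746e-03, -5.21562159e+01,  4.65651584e+01,  1.60175812e-02,
        1.26247753e-05, -2.34616448e-05]), 'ee_pos': array([ 0.187371  , -0.51689566,  0.24966899]), 'tcp_rot': array([-1.79932219e+02,  5.42150342e-04,  1.99245251e+01]), 'wrist_force': array([0.52209623, 0.09415138, 0.17531992]), 'torque': array([-0.03216866,  0.02609575, -0.02386695]), 'grasp_force': 0.0, 'opening': 0.0852792173877955}
```

View pics/scene0.png

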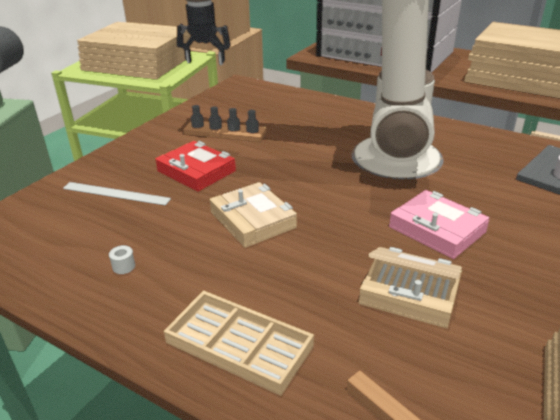

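View pics/top0.png

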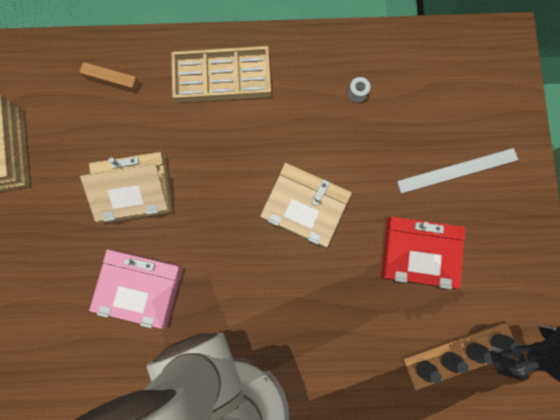

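The scene shows four cases. The ajar wooden one is at top (125,188) and scene (412,285). The shut wooden one, with its button square, is at top (308,203) and scene (253,212). The look-alikes are pink at top (137,290) and red at top (425,253). I choose the ajar wooden one and check it in close crops.

```bash
python3 - <<'E'
import cv2,numpy as np
a=cv2.imread("pics/top0.png")[145:225,75:180]; b=cv2.imread("pics/scene0.png")[240:325,355:470]
a=cv2.resize(a,None,fx=7,fy=7,interpolation=cv2.INTER_CUBIC);b=cv2.resize(b,None,fx=6,fy=6,interpolation=cv2.INTER_CUBIC)
cv2.imwrite("pics/ta.png",a);cv2.imwrite("pics/sb.png",b)
E
```

```text
(no output)
```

View pics/ta.png

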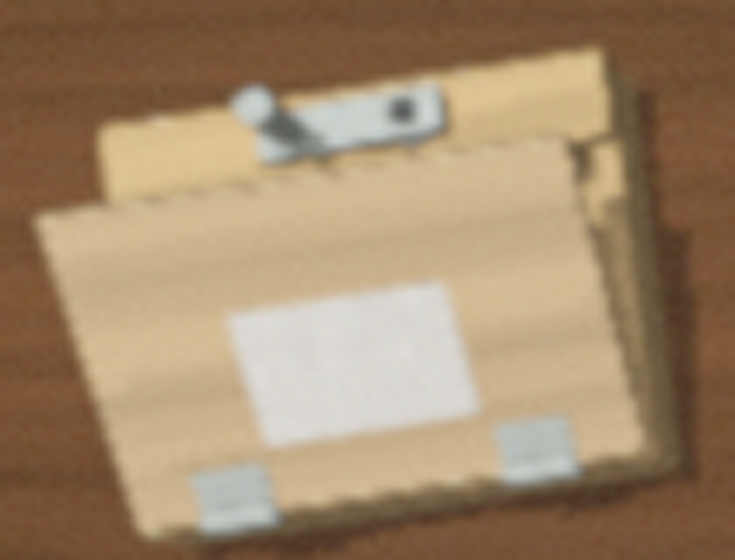

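View pics/sb.png

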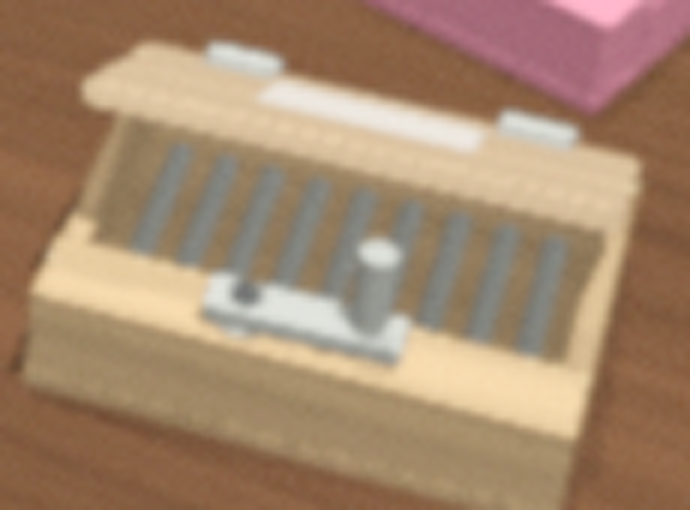

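The crops confirm the ajar wooden case. In the top crop the pivot is at (402,110), the peg top at (254,104) and the rail front corners at (103,128) and (602,50). In the scene crop the pivot is at (246,293), the peg top at (380,252) and the rail corners at (30,292) and (577,435). Next I triangulate these points.

```bash
cat >h.py <<'E'
import json,numpy as np
info=json.load(open('info.json'))
def P(n):
    i=info[n];f=210/np.tan(np.radians(i['fovy']/2));K=np.array([[f,0,i['cx']],[0,f,i['cy']],[0,0,1]])
    return K@np.c_[np.array(i['R']),np.array(i['t'])]
def atz(n,uv,z):
    M=P(n);H=np.c_[M[:,0],M[:,1],M[:,2]*z+M[:,3]];p=np.linalg.solve(H,[*uv,1]);return p[:2]/p[2]
E
python3 - <<'E'
from h import *
import cv2
T=lambda x,y:np.array([(x+.5)/7-.5+75,(y+.5)/7-.5+145]);S=lambda x,y:np.array([(x+.5)/6-.5+355,(y+.5)/6-.5+240])
pts=dict(pivot=(T(402,110),S(246,293),.049),peg=(T(254,104),S(380,252),.079),L=(T(103,128),S(577,435),.04),Rr=(T(602,50),S(30,292),.04),
 lidL=(T(38,216),S(640,163),.08),lidR=(T(567,138),S(85,85),.08))
for k,(a,b,z) in pts.items():
    X=cv2.triangulatePoints(P('top'),P('scene'),a.reshape(2,1).astype(float),b.reshape(2,1).astype(float))[:,0];X=X[:3]/X[3]
    print(k,X.round(4),atz('top',a,z).round(4),atz('scene',b,z).round(4))
for k,uv in dict(sq=(320,192)).items(): print(k,atz('top',uv,.05))
E
```

```text
pivot [0.5854 0.2186 0.0489] [0.5855 0.2185] [0.5854 0.2187]
peg [0.5797 0.2561 0.0783] [0.5798 0.2551] [0.5803 0.2565]
L [0.585  0.3243 0.0393] [0.5852 0.3231] [0.5853 0.3248]
Rr [0.6076 0.1554 0.038 ] [0.6071 0.1545] [0.6096 0.1564]
lidL [0.5353 0.3154 0.1053] [0.5444 0.3231] [0.5006 0.3131]
lidR [0.5621 0.1506 0.0891] [0.5649 0.1531] [0.5512 0.1468]
sq [ 0.49581004 -0.21778052]
```

The triangulation gives the pivot at (0.585, 0.219), case yaw about 7.6° and lid about 0.55 rad. The recovered heights (49, 78 and 39 mm) match the text. First I turn the tool to yaw 97.6°, so that tool x lies along case y and tool y along case x, with the jaws shut.

Call:
play_rows(
  increments=[
    {"slide": [0, 0, 0], "angular": [0, 0, -8.5], "claw": -1},
    {"slide": [0, 0, 0], "angular": [0, 0, -8.5], "claw": -1},
    {"slide": [0, 0, 0], "angular": [0, 0, -8.5], "claw": -1},
    {"slide": [0, 0, 0], "angular": [0, 0, -8.5], "claw": -1},
    {"slide": [0, 0, 0], "angular": [0, 0, -8.5], "claw": -1},
    {"slide": [0, 0, 0], "angular": [0, 0, -8.5], "claw": -1},
    {"slide": [0, 0, 0], "angular": [0, 0, -8.5], "claw": -1},
    {"slide": [0, 0, 0], "angular": [0, 0, -8.5], "claw": -1},
  ],
)

```text
time: 0.9
ee_pos: [0.1874, -0.5169, 0.2499]
tcp_rot: [-180.0, -0.0, 88.3]
wrist_force: [-0.6, -0.7, -0.2]
opening: -0.0001
grasp_force: 0.0
```

Call:
play_rows(
  increments=[
    {"slide": [0, 0, 0], "angular": [0, 0, -8.5], "claw": -1},
    {"slide": [0, 0, 0], "angular": [0, 0, -1.2], "claw": -1},
    {"slide": [35, 22, 0], "angular": [0, 0, 0], "claw": -1},
    {"slide": [35, 22, 0], "angular": [0, 0, 0], "claw": -1},
    {"slide": [35, 22, 0], "angular": [0, 0, 0], "claw": -1},
    {"slide": [35, 22, 0], "angular": [0, 0, 0], "claw": -1},
    {"slide": [35, 22, 0], "angular": [0, 0, 0], "claw": -1},
    {"slide": [35, 22, 0], "angular": [0, 0, 0], "claw": -1},
  ],
)

```text
time: 1.7
ee_pos: [0.2906, -0.2899, 0.2502]
tcp_rot: [180.0, 0.0, 97.4]
wrist_force: [1.1, -0.4, -0.1]
opening: 0.0
grasp_force: 0.0
```

```bash
cat >st.py <<'E'
from workcell import bot
import numpy as np
o=bot.get_obs();d=(o['ee_pos'][:2]-[.5854,.2186])*1000;a=np.radians(7.6)
print(o['time'],o['ee_pos'].round(4),o['tcp_rot'].round(2),o['q'].round(1),o['opening'],bot.tcp_to_tips)
print('case xy mm',(d@[np.cos(a),np.sin(a)]).round(1),(d@[-np.sin(a),np.cos(a)]).round(1),'F',o['wrist_force'].round(1))
E
python3 st.py
```

```text
1.7 [ 0.2906 -0.2899  0.2502] [179.99   0.    97.37] [-44.9 -14.   -7.7  96.3   0.   37.7] 1.4072528049790961e-05 0.019
case xy mm -359.4 -465.0 F [ 1.1 -0.4 -0.1]
```

Call:
play_rows(
  increments=[
    {"slide": [35, 22, 0], "angular": [0, 0, 0], "claw": -1},
    {"slide": [35, 22, 0], "angular": [0, 0, 0], "claw": -1},
    {"slide": [35, 22, 0], "angular": [0, 0, 0], "claw": -1},
    {"slide": [35, 22, 0], "angular": [0, 0, 0], "claw": -1},
    {"slide": [35, 22, 0], "angular": [0, 0, 0], "claw": -1},
    {"slide": [35, 22, 0], "angular": [0, 0, 0], "claw": -1},
    {"slide": [35, 22, 0], "angular": [0, 0, 0], "claw": -1},
    {"slide": [35, 22, 0], "angular": [0, 0, 0], "claw": -1},
  ],
)

```text
time: 2.5
ee_pos: [0.428, 0.0113, 0.2503]
tcp_rot: [180.0, 0.0, 97.4]
wrist_force: [1.4, -1.7, 0.2]
opening: -0.0001
grasp_force: 0.0
```

Call:
play_rows(
  increments=[
    {"slide": [35, 22, 0], "angular": [0, 0, 0], "claw": -1},
    {"slide": [35, 22, 0], "angular": [0, 0, 0], "claw": -1},
    {"slide": [35, 22, 0], "angular": [0, 0, 0], "claw": -1},
    {"slide": [35, 22, 0], "angular": [0, 0, 0], "claw": -1},
    {"slide": [35, 22, 0], "angular": [0, 0, 0], "claw": -1},
    {"slide": [0, 0, 0], "angular": [0, 0, 0], "claw": -1},
    {"slide": [0, 0, 0], "angular": [0, 0, 0], "claw": -1},
  ],
)

```text
time: 3.2
ee_pos: [0.5133, 0.1982, 0.2494]
tcp_rot: [-179.9, 0.0, 97.6]
wrist_force: [-0.3, -0.6, -0.0]
opening: 0.0003
grasp_force: 0.0
```

```bash
python3 st.py
```

```text
3.2 [0.5133 0.1982 0.2494] [-1.799e+02  3.000e-02  9.756e+01] [ 21.1   5.1  10.1  95.1  -0.  103.5] 0.00028009356476572917 0.019
case xy mm -74.1 -10.7 F [-0.3 -0.6 -0. ]
```

Call:
play_rows(
  increments=[
    {"slide": [15, 15, 0], "angular": [0, 0, 0], "claw": -1},
    {"slide": [15, 15, 0], "angular": [0, 0, 0], "claw": -1},
    {"slide": [0, 0, 40], "angular": [0, 0, 0], "claw": -1},
    {"slide": [0, 0, 40], "angular": [0, 0, 0], "claw": -1},
    {"slide": [0, 0, 30], "angular": [0, 0, 0], "claw": -1},
    {"slide": [0, 0, 10], "angular": [0, 0, 0], "claw": -1},
    {"slide": [0, 0, 6], "angular": [0, 0, 0], "claw": -1},
    {"slide": [0, 0, 6], "angular": [0, 0, 0], "claw": -1},
  ],
)

```text
time: 4.0
ee_pos: [0.5399, 0.231, 0.1199]
tcp_rot: [179.9, -0.0, 97.6]
wrist_force: [0.5, 0.4, 0.1]
opening: 0.0002
grasp_force: 0.0
```

Call:
play_rows(
  increments=[
    {"slide": [0, 0, 6], "angular": [0, 0, 0], "claw": -1},
    {"slide": [0, 0, 6], "angular": [0, 0, 0], "claw": -1},
    {"slide": [0, 0, 6], "angular": [0, 0, 0], "claw": -1},
    {"slide": [0, 0, 6], "angular": [0, 0, 0], "claw": -1},
    {"slide": [0, 0, 6], "angular": [0, 0, 0], "claw": -1},
  ],
)

```text
time: 4.5
ee_pos: [0.5394, 0.2313, 0.0881]
tcp_rot: [180.0, -0.0, 97.6]
wrist_force: [0.6, 1.0, 1.8]
opening: 0.0002
grasp_force: 0.7
```

```bash
python3 st.py
```

```text
4.5 [0.5394 0.2313 0.0881] [ 1.7997e+02 -1.0000e-02  9.7630e+01] [ 23.2   9.9  -2.4  77.6  -0.  105.6] 0.00015166866102097926 0.019
case xy mm -43.9 18.7 F [0.6 1.  1.8]
```

Contact: the lid is going down. It should be shut at TCP z of about 0.059.

Call:
play_rows(
  increments=[
    {"slide": [0, 0, 6], "angular": [0, 0, 0], "claw": -1},
    {"slide": [0, 0, 6], "angular": [0, 0, 0], "claw": -1},
    {"slide": [0, 0, 6], "angular": [0, 0, 0], "claw": -1},
    {"slide": [0, 0, 4], "angular": [0, 0, 0], "claw": -1},
    {"slide": [0, 0, 2], "angular": [0, 0, 0], "claw": -1},
    {"slide": [0, 0, 0], "angular": [0, 0, 0], "claw": -1},
  ],
)

```text
time: 5.1
ee_pos: [0.5389, 0.2311, 0.0638]
tcp_rot: [-179.9, 0.0, 97.6]
wrist_force: [0.1, 0.2, 0.0]
opening: -0.0001
grasp_force: 0.0
```

Call:
play_rows(
  increments=[
    {"slide": [0, 0, 1], "angular": [0, 0, 0], "claw": -1},
    {"slide": [0, 0, 1], "angular": [0, 0, 0], "claw": -1},
    {"slide": [0, 0, 0], "angular": [0, 0, 0], "claw": -1},
  ],
)

```text
time: 5.4
ee_pos: [0.5392, 0.2312, 0.0622]
tcp_rot: [-180.0, 0.0, 97.6]
wrist_force: [0.0, -0.5, -0.6]
opening: -0.0001
grasp_force: 0.1
```

Call:
play_rows(
  increments=[
    {"slide": [0, 0, 1], "angular": [0, 0, 0], "claw": -1},
    {"slide": [0, 0, 1], "angular": [0, 0, 0], "claw": -1},
    {"slide": [0, 0, 1], "angular": [0, 0, 0], "claw": -1},
    {"slide": [0, 0, 0], "angular": [0, 0, 0], "claw": -1},
  ],
)

```text
time: 5.8
ee_pos: [0.5392, 0.2313, 0.0591]
tcp_rot: [-180.0, -0.0, 97.6]
wrist_force: [0.8, 0.3, -0.3]
opening: -0.0001
grasp_force: 0.0
```

Call:
play_rows(
  increments=[
    {"slide": [0, 0, 1], "angular": [0, 0, 0], "claw": -1},
    {"slide": [0, 0, 0], "angular": [0, 0, 0], "claw": -1},
  ],
)

```text
time: 6.0
ee_pos: [0.5393, 0.2313, 0.059]
tcp_rot: [180.0, -0.0, 97.6]
wrist_force: [-2.5, -1.1, 5.9]
opening: 0.0002
grasp_force: 3.3
```

Call:
play_rows(
  increments=[
    {"slide": [0, 0, 1], "angular": [0, 0, 0], "claw": -1},
    {"slide": [0, 0, 0], "angular": [0, 0, 0], "claw": -1},
  ],
)

```text
time: 6.2
ee_pos: [0.5393, 0.2313, 0.0589]
tcp_rot: [179.9, -0.0, 97.6]
wrist_force: [-5.1, -2.5, 13.7]
opening: -0.0003
grasp_force: 6.6
```

Call:
play_rows(
  increments=[
    {"slide": [0, 0, -20], "angular": [0, 0, 0], "claw": -1},
    {"slide": [0, 0, -40], "angular": [0, 0, 0], "claw": -1},
    {"slide": [0, 0, -20], "angular": [0, 0, 0], "claw": -0.4},
    {"slide": [0, 0, 0], "angular": [0, 0, 0], "claw": -0.4},
    {"slide": [0, 0, 0], "angular": [0, 0, 0], "claw": -0.4},
  ],
)

```text
time: 6.7
ee_pos: [0.5394, 0.2313, 0.1371]
tcp_rot: [180.0, -0.0, 97.6]
wrist_force: [-0.4, -0.7, -0.3]
opening: 0.0253
grasp_force: 0.0
```

```bash
python3 st.py; python3 - <<'E'
from workcell import bot
import cv2
a=cv2.resize(bot.camera("top")[140:235,65:190],None,fx=5,fy=5,interpolation=cv2.INTER_CUBIC)
b=cv2.resize(bot.camera("scene")[235:325,350:475],None,fx=5,fy=5,interpolation=cv2.INTER_CUBIC)
cv2.imwrite("pics/c1.png",a[:,:,::-1]);cv2.imwrite("pics/c2.png",b[:,:,::-1])
E
```

```text
6.7 [0.5394 0.2313 0.1371] [ 1.7998e+02 -1.0000e-02  9.7630e+01] [ 23.2   9.2   2.2  83.    0.  105.6] 0.025283162234292902 0.019
case xy mm -43.9 18.7 F [-0.4 -0.7 -0.3]
```

View pics/c2.png

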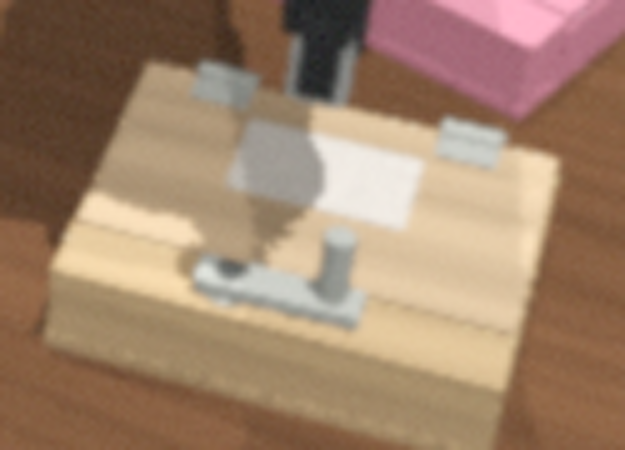

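The crop shows the lid flush with the rail and the peg upright at (340,240). The button has not moved. Now I put the open jaws (25 mm) around the peg.

Call:
play_rows(
  increments=[
    {"slide": [10, 22, 0], "angular": [0, 0, 0], "claw": -0.4},
    {"slide": [9, 21.5, 0], "angular": [0, 0, 0], "claw": -0.4},
    {"slide": [0, 0, 0], "angular": [0, 0, 0], "claw": -0.4},
    {"slide": [0, 0, 20], "angular": [0, 0, 0], "claw": -0.4},
    {"slide": [0, 0, 15], "angular": [0, 0, 0], "claw": -0.4},
    {"slide": [0, 0, 0], "angular": [0, 0, 0], "claw": -0.4},
  ],
)

```text
time: 7.4
ee_pos: [0.578, 0.2549, 0.0988]
tcp_rot: [-179.7, 0.1, 97.6]
wrist_force: [0.2, -0.6, 0.1]
opening: 0.0259
grasp_force: 0.0
```

```bash
python3 st.py
```

```text
7.4 [0.578  0.2549 0.0988] [-1.797e+02  9.000e-02  9.762e+01] [ 23.8  16.1   6.2  80.3  -0.  106.2] 0.02593904903389889 0.019
case xy mm -2.5 37.0 F [ 0.2 -0.6  0.1]
```

Call:
play_rows(
  increments=[
    {"slide": [1, 1.8, 0], "angular": [0, 0, 0], "claw": -0.4},
    {"slide": [0, 0, 12], "angular": [0, 0, 0], "claw": -0.4},
    {"slide": [0, 0, 12], "angular": [0, 0, 0], "claw": -0.4},
    {"slide": [0, 0, 0], "angular": [0, 0, 0], "claw": -0.4},
  ],
)

```text
time: 7.8
ee_pos: [0.5805, 0.2567, 0.076]
tcp_rot: [-179.8, 0.0, 97.6]
wrist_force: [-1.5, -0.2, 0.3]
opening: 0.0254
grasp_force: 0.0
```

Call:
play_rows(
  increments=[
    {"slide": [-0.3, -5, 0], "angular": [0, 0, -7.5], "claw": -0.4},
    {"slide": [-0.3, -5, 0], "angular": [0, 0, -7.5], "claw": -0.4},
    {"slide": [-0.3, -5, 0], "angular": [0, 0, -7.5], "claw": -0.4},
    {"slide": [0, 0, 0], "angular": [0, 0, 0], "claw": -0.4},
  ],
)

```text
time: 8.2
ee_pos: [0.567, 0.2522, 0.0784]
tcp_rot: [180.0, -0.0, 120.2]
wrist_force: [0.8, 0.1, -0.2]
opening: 0.0258
grasp_force: 0.0
```

```bash
python3 st.py
```

```text
8.2 [0.567  0.2522 0.0784] [180.    -0.   120.24] [24.  14.7  2.1 77.4  0.  83.7] 0.025832932552118014 0.019
case xy mm -13.8 35.7 F [ 0.8  0.1 -0.2]
```

Call:
play_rows(
  increments=[
    {"slide": [-0.3, -5, 2], "angular": [0, 0, -7.5], "claw": -0.4},
    {"slide": [-0.3, -5, 0], "angular": [0, 0, -7.5], "claw": -0.4},
    {"slide": [-0.3, -5, 0], "angular": [0, 0, -7.5], "claw": -0.4},
    {"slide": [-0.3, -5, 0], "angular": [0, 0, -7.5], "claw": -0.4},
    {"slide": [0, 0, 0], "angular": [0, 0, 0], "claw": -0.4},
  ],
)

```text
time: 8.7
ee_pos: [0.5532, 0.2383, 0.0765]
tcp_rot: [180.0, -0.0, 150.0]
wrist_force: [-0.1, -0.3, -0.1]
opening: 0.0253
grasp_force: 0.0
```

```bash
python3 st.py
```

```text
8.7 [0.5532 0.2383 0.0765] [179.99  -0.   150.03] [23.3 12.2 -1.  76.7  0.  53.3] 0.025255892159737017 0.019
case xy mm -29.3 23.8 F [-0.1 -0.3 -0.1]
```

Call:
play_rows(
  increments=[
    {"slide": [-0.3, -5, 0], "angular": [0, 0, -7.5], "claw": -0.4},
    {"slide": [-0.3, -5, 0], "angular": [0, 0, -7.5], "claw": -0.4},
    {"slide": [-0.3, -5, 0], "angular": [0, 0, -7.5], "claw": -0.4},
    {"slide": [-0.3, -5, 0], "angular": [0, 0, -7.5], "claw": -0.4},
    {"slide": [-0.3, -5, 0], "angular": [0, 0, -7.5], "claw": -0.4},
    {"slide": [0, 0, 0], "angular": [0, 0, 0], "claw": -0.4},
  ],
)

```text
time: 9.3
ee_pos: [0.5485, 0.214, 0.0763]
tcp_rot: [-180.0, -0.0, -172.6]
wrist_force: [0.5, -0.3, -0.2]
opening: 0.0256
grasp_force: 0.0
```

```bash
python3 st.py; python3 - <<'E'
from workcell import bot
import cv2
b=cv2.resize(bot.camera("scene")[215:325,340:480],None,fx=5,fy=5,interpolation=cv2.INTER_CUBIC)
cv2.imwrite("pics/d2.png",b[:,:,::-1])
E
```

```text
9.3 [0.5485 0.214  0.0763] [-1.7999e+02 -1.0000e-02 -1.7261e+02] [21.3 10.4 -3.1 76.5 -0.  13.9] 0.025622593034691752 0.019
case xy mm -37.2 0.3 F [ 0.5 -0.3 -0.2]
```

View pics/d2.png

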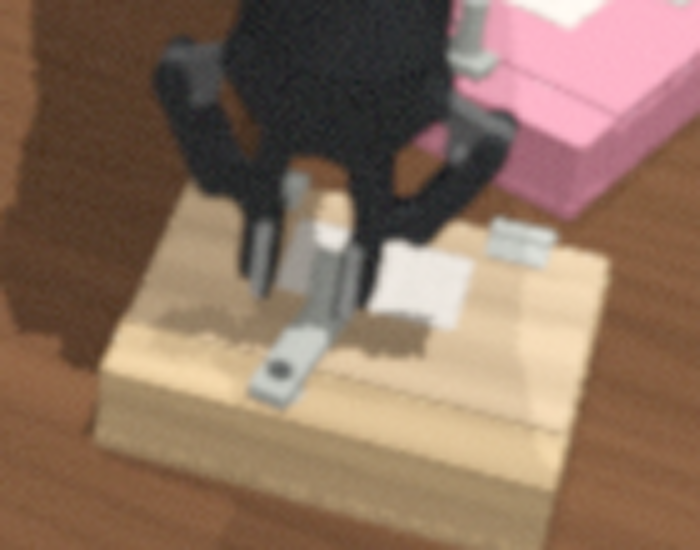

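The picture shows the peg at (330,275) against the trailing finger at (355,280), with the bar nearly square. The peg is short by the jaw play of about 6 mm, so I push it along to the stop.

Call:
play_rows(
  increments=[
    {"slide": [0, -2, 0], "angular": [0, 0, 0], "claw": -0.4},
    {"slide": [0, -2, 0], "angular": [0, 0, 0], "claw": -0.4},
    {"slide": [0, -1.5, 0], "angular": [0, 0, 0], "claw": -0.4},
    {"slide": [0, 0, 0], "angular": [0, 0, 0], "claw": -0.4},
  ],
)

```text
time: 9.75
ee_pos: [0.5491, 0.2086, 0.0762]
tcp_rot: [-180.0, -0.0, -172.5]
wrist_force: [-1.4, 0.6, 0.0]
opening: 0.0263
grasp_force: 0.4
```

Call:
play_rows(
  increments=[
    {"slide": [0, -1, 0], "angular": [0, 0, 0], "claw": -0.4},
    {"slide": [0, 0, 0], "angular": [0, 0, 0], "claw": -0.4},
  ],
)

```text
time: 9.95
ee_pos: [0.5492, 0.2077, 0.0762]
tcp_rot: [-180.0, -0.0, -172.4]
wrist_force: [-1.4, 1.2, 1.0]
opening: 0.0251
grasp_force: 0.5
```

Call:
play_rows(
  increments=[
    {"slide": [0, -1, 0], "angular": [0, 0, 0], "claw": -0.4},
    {"slide": [0, 0, 0], "angular": [0, 0, 0], "claw": -0.4},
  ],
)

```text
time: 10.15
ee_pos: [0.5493, 0.2069, 0.0763]
tcp_rot: [180.0, -0.0, -172.4]
wrist_force: [-1.2, 2.0, -0.1]
opening: 0.0256
grasp_force: 1.1
```

Call:
play_rows(
  increments=[
    {"slide": [0, -1, 0], "angular": [0, 0, 0], "claw": -0.4},
    {"slide": [0, 0, 0], "angular": [0, 0, 0], "claw": -0.4},
  ],
)

```text
time: 10.35
ee_pos: [0.5494, 0.2066, 0.0763]
tcp_rot: [179.9, -0.0, -172.3]
wrist_force: [-1.8, 6.0, -0.3]
opening: 0.0257
grasp_force: 3.3
```

Force is rising against the stop. One more push, then back off, rise, and check.

Call:
play_rows(
  increments=[
    {"slide": [0, -1, 0], "angular": [0, 0, 0], "claw": -0.4},
    {"slide": [0, 0, 0], "angular": [0, 0, 0], "claw": -0.4},
  ],
)

```text
time: 10.55
ee_pos: [0.5494, 0.2063, 0.0763]
tcp_rot: [179.8, -0.0, -172.3]
wrist_force: [-2.8, 10.8, -1.1]
opening: 0.0258
grasp_force: 5.3
```

Call:
play_rows(
  increments=[
    {"slide": [0, 4, 0], "angular": [0, 0, 0], "claw": -0.4},
    {"slide": [0, 3.5, 0], "angular": [0, 0, 0], "claw": -0.4},
    {"slide": [0, 0, 0], "angular": [0, 0, 0], "claw": -0.4},
    {"slide": [0, 0, -20], "angular": [0, 0, 0], "claw": -0.4},
    {"slide": [0, 0, -40], "angular": [0, 0, 0], "claw": -0.4},
    {"slide": [-45, 0, -20], "angular": [0, 0, 0], "claw": -0.4},
    {"slide": [45, 0, -20], "angular": [0, 0, 0], "claw": -0.4},
    {"slide": [0, 0, 0], "angular": [0, 0, 0], "claw": -0.4},
  ],
)

```text
time: 11.35
ee_pos: [0.5483, 0.2122, 0.1736]
tcp_rot: [-179.9, -0.4, -172.4]
wrist_force: [0.2, 0.1, 0.9]
opening: 0.0257
grasp_force: 0.0
```

Call:
play_rows(
  increments=[
    {"slide": [45, 0, 0], "angular": [0, 0, 0], "claw": -0.4},
    {"slide": [45, 0, 0], "angular": [0, 0, 0], "claw": -0.4},
    {"slide": [45, 0, 0], "angular": [0, 0, 0], "claw": -0.4},
    {"slide": [0, 0, 0], "angular": [0, 0, 0], "claw": -0.4},
  ],
)

```text
time: 11.75
ee_pos: [0.4108, 0.1932, 0.177]
tcp_rot: [-180.0, 0.0, -172.3]
wrist_force: [1.2, 0.6, -0.3]
opening: 0.0254
grasp_force: 0.0
```

```bash
python3 st.py; python3 - <<'E'
from workcell import bot
import cv2,numpy as np
a=cv2.resize(bot.camera("top")[140:235,65:190],None,fx=5,fy=5,interpolation=cv2.INTER_CUBIC)
b=cv2.resize(bot.camera("scene")[235:330,350:475],None,fx=5,fy=5,interpolation=cv2.INTER_CUBIC)
m=np.vstack([a,b]);m=cv2.resize(m,None,fx=.63,fy=.63)
m=np.hstack([cv2.resize(a,(400,304)),cv2.resize(b,(400,304))])
cv2.imwrite("pics/e.png",m[:,:,::-1])
E
```

```text
11.75 [0.4108 0.1932 0.177 ] [-1.8000e+02  2.0000e-02 -1.7232e+02] [ 25.2  -9.  -11.7  87.4  -0.   17.5] 0.025398115809683635 0.019
case xy mm -176.4 -2.1 F [ 1.2  0.6 -0.3]
```

View pics/e.png

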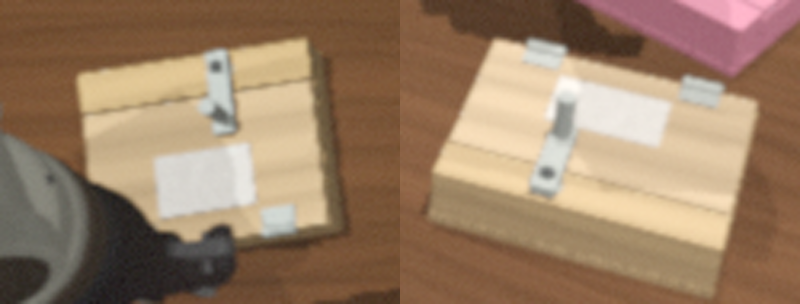

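In both views the lid is flush and the bar lies square across it. In the top half the pivot is at (216,66) and the bar end at (224,130), parallel to the case sides. The gripper is clear of everything, so I hand in.

```bash
python3 -c "
from workcell import bot
print(bot.job_done())"
```

```text
the job is handed in; nothing more can be done
None
```

The ajar case's lid was pressed shut first, then its turnbutton was turned to the stop square across the lid and released; the other case was not touched, and the job was handed in at about 12 s.

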